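# Run the inspection slide to its end stop

## Task

Press the lock button on the carriage of the inspection slide right down and, keeping it held down all the way, push the carriage along its rails until it sits against the end stop under the scan head. Then let the button spring back up so that the carriage is locked there, and move clear. Nothing needs gripping, closed fingertips are enough; do not pick up or disturb the things lying around the slide.

Things in the scene. Friction and masses are not known exactly. Their poses are not given: they have to be found in the camera images.
- stage: the inspection slide's bed: an aluminium plate 110 (x) x 350 (y) x 12 mm fixed flat on the table, two steel rods along its y, a low 38 mm high block at its -y end and, at its +y end, a 60 mm high stop block with rubber bumpers and a grey scan head on top (92 mm high in all). Origin: centre of the plate's underside; its +y axis is the direction in which the carriage must slide, towards the end stop. It never moves in a run, but stands at another place and yaw each time
- end_stop (a point): the middle of the rubber bumpers' faces on the stop block, which the carriage's leading edge meets; 145 mm along the bed's +y from its origin, 40 mm above the table
- carriage (a joint): position of the carriage along the bed's +y, in m: 0 at the far end from the stop, 0.160 hard against the end stop; starts somewhere from 0 to 0.06. The carriage is an aluminium deck 96 (x) x 130 (y) mm, top 44 mm above the table, running with about 1.5 N friction. A latch comb in a row of teeth every 10 mm under the deck locks it (about 4 mm of play) unless the button is down by 6 mm or more; it also locks when the button comes up at the end stop
- lock_button (a joint): how far the lock button is pressed down, in m: 0 up, 0.008 fully down. Spring: about 2.5 N to start it, 6.5 N fully down; it comes up by itself when let go
- button_top (a point): centre of the top face of the lock button, moving with the button and the carriage: a black ribbed square 40 x 40 mm pad on the carriage's rear (-y) half, 30 mm behind the deck's middle; its top is 58 mm above the table when up, 50 mm when down (still 6 mm above the deck). Site axes as the bed's
- fence_top (a point): middle of the top edge of the upright aluminium fence fixed on the carriage just ahead (+y) of the button, 56 mm wide across the slide, 6 mm thick, 78 mm above the table; its rear face is 25 mm ahead of the button's centre, so a fingertip that presses the button can push against it. A white printed bracket (to 66 mm above the table) is screwed on the deck in front of the fence
- glue_stick: bystander, to be left alone: a capped glue stick standing upright, 28 mm across and 88 mm high; origin at the centre of its underside
- screwdriver: bystander, to be left alone: a 170 mm screwdriver lying flat; origin at the handle-and-blade middle
- scraper: bystander, to be left alone: a 190 mm flat scraper (spatula) lying flat; origin at the handle-and-blade middle
- print_clip: bystander, to be left alone: a small white printed clip, 50 x 30 x 32 mm; origin at the centre of its underside
- spool: bystander, to be left alone: a small filament spool lying flat, 100 mm across, 38 mm high; origin at the centre of its underside
- nozzle_jar: bystander, to be left alone: a small clear jar, 42 mm across, 45 mm high; origin at the centre of its underside
- tool_cup: bystander, to be left alone: an empty grey plastic cup, 76 mm across, 85 mm high; origin at the centre of its underside

How it is judged:
By the outcome, as a careful person would: the job done as asked, in the order asked, and still so for the second after the job is handed in, with the robot touching nothing.
It also fails if it takes over 35 s, if anything falls off the work surface, if the arm or the gripper's body presses on something with over 40 N, if the wrist force passes 120 N, or if a joint passes its speed limit or range.

## Robot

A 6-joint arm with a two-finger parallel gripper is mounted at the origin on the work surface. World frame = base frame: x ahead of the robot, y to its left, z up, the work surface at z = 0. Lengths are in m, angles in rad, forces in N, time in s.
With the tool pointing down it reaches from about 0.25 to 0.775 m from the base axis. Payload 4 kg.
Tool frame: the origin (TCP) lies at the centre of the arm's flange, where the gripper is bolted on; the fingertips stand 199 mm ahead of it and the grasp point (between the pads) lies 180 mm ahead of it (robot.tcp_to_tips is the distance from the TCP to the fingertips, in m); z points along the fingers, y is the line along which they close (so a half turn about z gives the same grasp; the last joint's range is limited). The gripper opens to 94 mm and grips with 3 to 60 N. Pads are 16 mm wide; open, the fingers measure 119 mm over their backs; the gripper's body (75 mm by 177 mm) begins 78 mm behind the grasp point.
Start: joints at [-1.436, 0.087, 1.371, -0, 1.684, -0.103], TCP at [0.13, -0.535, 0.405] pointing down, gripper open.
Joint ranges: [-3.1, 3.1], [-0.76, 2.03], [0.27, 2.55], [-1.08, 4.22], [0.17, 2.65], [-2.57, 2.57]. Speed limits (rad/s): [2.79, 2.79, 3.14, 3.14, 3.14, 3.14].

## Interface

Orientations are given as [roll, pitch, yaw] about the fixed x, y, z axes, in that order (R = Rz(yaw) Ry(pitch) Rx(roll)).
In Python, from bench import telemetry, snapshot, ticket, robot gives the robot as it stands.
- The arm moves only by the tool apply_moves, never from a script. Its argument "moves" is a list that holds one entry, the list of rows, each a list of 5 numbers: the shift along the tool's x, y, z in units of 50 mm (1.0 is 50 mm), then the turn about the tool's z in units of 10 degrees (1.0 is 10 degrees), then the closure, from 0 (fully open) to 1 (shut). A call has 1 to 10 rows; each row is the pose to reach, as a shift and turn from the pose commanded when the call began, along the tool's axes at that moment; what a row does not reach only later rows make up. A row lasts 1/8 s, in which the tool goes at most 62.5 mm and 10.7 degrees, less where a joint would pass 70% of its speed; a pose out of reach is approached as far as the arm can. A call with a gripper value outside its range is refused whole. The fingers move at their own pace and stop on an object; the grip force is fixed at half the most. Time passes only in rows, so rows that repeat a pose let the fingers close. It gives the time, the measured TCP pose, the force, the opening and the grip force at its end, in the units of the state.
- telemetry.get_obs(): the state, without advancing time (a new reading comes with each control period).
- snapshot(name): name is "side" or "top"; returns a dict with "image" (400x640x3 uint8, red, green, blue), "fovy" (degrees; the focal length in pixels is half the picture's height over the tangent of half this angle, whatever the lens; pixels are square), "cx", "cy" (the principal point, pixels), "R" (3x3) and "t" (3): a world point X has camera coordinates R X + t. Camera axes: x right, y down, z forward; pixel columns grow to the right and rows downward; lengths in m; the calibration is good to about 2 mm. A picture is of the moment at which its call begins. There is no depth.
- ticket.close_job(): hands the job in; it is judged then, once.
The state is a dict: "time": time; "joint_positions": joint angles; "qvel": joint speeds; "joint_torque": joint torques, N m; "tool_pos": TCP position; "ee_rot": TCP orientation; "wrist_force": force on the tool from outside, world axes, zero at the start; "wrist_torque": the same for the moment, N m; "width": finger opening in m; "finger_force": force on a finger pad.
Only numpy, scipy, OpenCV 4.12 (cv2) and the standard library are available. Lean on these libraries where they do the work, as an engineer would, in place of code of your own. Each camera call takes 0.05 s, during which the arm holds its last target. There are 200 camera calls.

## Working session

There is one attempt and no reset: what is moved stays moved. The work goes in short steps, Python scripts to look and compute and a tool call to move; the robot and the scene stay as the last step left them, time stands still between calls to the robot, and variables do not carry over. Pictures are saved under pics/ and viewed, at most 10 in all, crops included, and the job is handed in when it is done.

Besides the shell and the picture viewer there is one more tool, called after ">>>" as name([rows], argument=value, ...), one row to a line, values as JSON. apply_moves: Moves the arm, as the interface text tells. Its arguments: {"type":"object","properties":{"moves":{"type":"array","items":{"type":"array","items":{"type":"array","items":{"type":"number"}}}}},"required":["moves"]}

```bash
mkdir -p pics; ls; cat > h.py <<'E'
import numpy as np, cv2
from bench import telemetry, snapshot, ticket, robot
def snap(cam,name):
    s=snapshot(cam); cv2.imwrite(f'pics/{name}.png',s['image'][:,:,::-1]); np.savez(f'pics/{name}.npz',**s); return s
def ray(s,u,v):
    f=200/np.tan(np.radians(float(s['fovy']))/2); R=np.array(s['R']);t=np.array(s['t'])
    d=R.T@np.array([(u-s['cx'])/f,(v-s['cy'])/f,1]); return -R.T@t,d
def onz(s,u,v,z):
    c,d=ray(s,u,v); return c+d*(z-c[2])/d[2]
def proj(s,X):
    f=200/np.tan(np.radians(float(s['fovy']))/2); p=np.array(s['R'])@np.array(X)+s['t']; return p[:2]/p[2]*f+[s['cx'],s['cy']]
E
python3 - <<'E'
from h import *
for c in('top','side'):
    s=snap(c,c+'0'); print(c,s['image'].shape,s['fovy'],s['cx'],s['cy'],(-np.array(s['R']).T@s['t']).round(3),[k for k in s])
print(telemetry.get_obs())
E
```

```text
pics
top (400, 640, 3) 42.154611035633 309.6721404537205 193.99971956317654 [0.429 0.096 1.147] ['image', 'fovy', 'cx', 'cy', 'R', 't']
side (400, 640, 3) 51.72910737050098 320.82416853119844 196.21457314242932 [0.411 0.575 0.646] ['image', 'fovy', 'cx', 'cy', 'R', 't']
{'time': 0.1, 'joint_positions': array([-1.43610112e+00,  8.78918686e-02,  1.37207664e+00, -1.02933900e-06,
        1.68356970e+00, -1.03093642e-01]), 'qvel': array([ 0.0009463 , -0.00187457, -0.00278028, -0.00088944, -0.00125993,
        0.0001527 ]), 'joint_torque': array([ 1.16646297e-03, -3.41250336e+01, -3.03304338e+01,  7.17667001e-02,
        3.04242200e-02, -9.84338226e-05]), 'tool_pos': array([ 0.12954142, -0.53443407,  0.40362837]), 'ee_rot': array([-3.13965732e+00, -1.99202180e-04,  2.37788537e-01]), 'wrist_force': array([-0.41803249,  0.3023135 ,  0.61231255]), 'wrist_torque': array([ 0.00394639,  0.00572382, -0.00688081]), 'finger_force': 0.0, 'width': 0.0938981595203499}
```

View pics/top0.png

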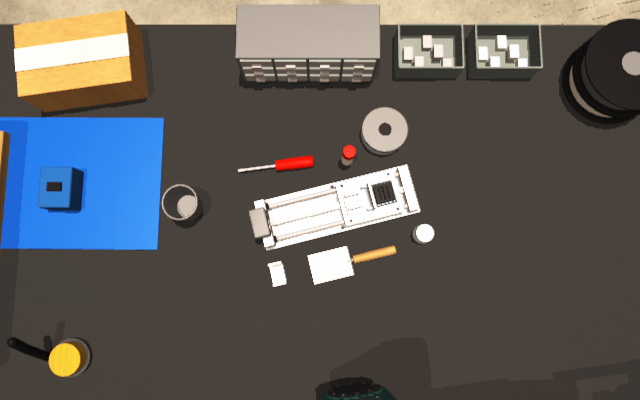

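View pics/side0.png

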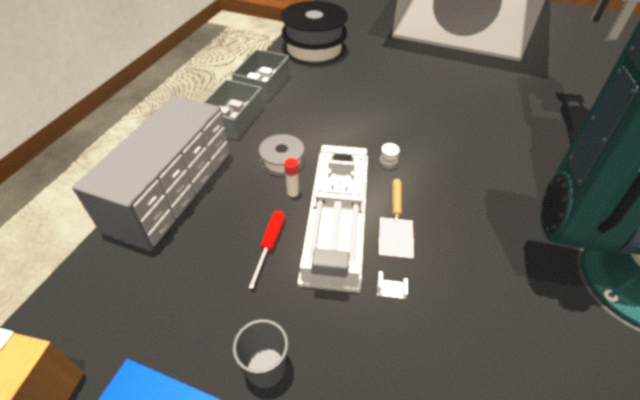

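The top view shows the slide with the scan head at its left end, around (260,222), and the black button at (384,193). The glue stick is at (348,155) and the scraper is below the bed. In the side view the stop end is nearest the camera, at about (332,265), and the button is at about (343,157).

```bash
python3 - <<'E'
from h import *
s=dict(np.load('pics/top0.npz')); im=s['image']
c=cv2.resize(im[155:260,230:430],None,fx=4,fy=4,interpolation=cv2.INTER_CUBIC); cv2.imwrite('pics/crop0.png',c[:,:,::-1])
g=im.max(2)
# button: dark blob
w=np.zeros_like(g); w[170:215,362:408]=1
m=((g<110)&(w>0)).astype(np.uint8)
n,l,st,ce=cv2.connectedComponentsWithStats(m)
for i in range(1,n):
    if st[i,4]>60:
        b=cv2.minAreaRect(np.argwhere(l==i)[:,::-1].astype(np.float32)); print(st[i],ce[i],b,[onz(s,*p,0.058).round(4) for p in cv2.boxPoints(b)], onz(s,*b[0],.058))
# plate outline
m=(g>130).astype(np.uint8); m[:, :235]=0;m[:,435:]=0;m[:160]=0;m[262:]=0
n,l,st,ce=cv2.connectedComponentsWithStats(m)
for i in range(1,n):
    if st[i,4]>2000:
        b=cv2.minAreaRect(np.argwhere(l==i)[:,::-1].astype(np.float32)); print(st[i],b)
        bp=cv2.boxPoints(b); print([onz(s,*p,0.012).round(4) for p in bp])
E
```

```text
[373 181  22  23 374] [383.35561497 192.39037433] ((383.3529968261719, 192.41175842285156), (19.402849197387695, 19.402849197387695), 75.96376037597656) [array([ 0.606 , -0.0174,  0.058 ]), array([ 0.6164, -0.0574,  0.058 ]), array([ 0.5761, -0.0668,  0.058 ]), array([ 0.5658, -0.027 ,  0.058 ])] [ 0.59103503 -0.04216792  0.058     ]
[ 249  164  172   87 7652] ((333.2353515625, 207.441162109375), (51.41754913330078, 167.59210205078125), 75.96376037597656)
[array([0.5724, 0.2556, 0.012 ]), array([ 0.6662, -0.1041,  0.012 ]), array([ 0.5549, -0.1294,  0.012 ]), array([0.4631, 0.2254, 0.012 ])]
```

View pics/crop0.png

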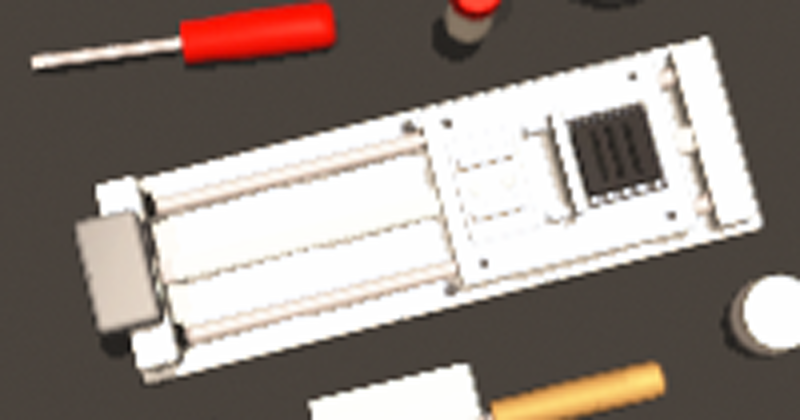

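The bed's yaw is about 14.5° and the button is near (0.591,-0.042). The tool's y axis already runs along −(bed y), so I'm approaching with the fingers closed.

>>> apply_moves([
  [[0.6, -0.4, 0, 0, 1], [1.6, -1.07, 0, 0, 1], [2.6, -1.73, 0, 0, 1], [3.6, -2.4, 0, -0.09, 1], [4.6, -3.06, 0, -0.09, 1], [5.6, -3.73, 0, -0.09, 1], [6.6, -4.4, 0, -0.09, 1], [7.6, -5.06, 0, -0.09, 1], [8.6, -5.73, 0, -0.09, 1], [9.6, -6.4, 0, -0.09, 1]],
])

```text
time: 1.35
tool_pos: [0.5217, -0.1087, 0.4042]
ee_rot: [3.142, 0.001, 0.254]
wrist_force: [0.2, -0.6, -0.7]
width: 0.0004
finger_force: 0.0
```

>>> apply_moves([
  [[0.8, -0.5, 0.3, 0, 1], [1.4, -0.9, 0.8, 0, 1], [1.69, -1.07, 1.3, 0, 1], [1.69, -1.07, 1.5, 0, 1], [1.69, -1.07, 1.5, 0, 1], [1.69, -1.07, 1.5, 0, 1]],
])

```text
time: 2.1
tool_pos: [0.5889, -0.0383, 0.3311]
ee_rot: [3.14, -0.002, 0.252]
wrist_force: [-0.7, 0.7, 0.6]
width: 0.0004
finger_force: 0.0
```

```bash
python3 - <<'E'
from h import *
o=telemetry.get_obs(); print({k:np.round(o[k],4) for k in('time','tool_pos','ee_rot','wrist_force','width')})
s=snap('side','side1'); t=o['tool_pos'].copy(); t[2]-=.199
print('tip px',proj(s,t),'btn',proj(s,[.591,-.042,.058]))
im=s['image']; u,v=map(int,proj(s,[.59,-.03,.07])); u0,v0=u-65,v-70
c=cv2.resize(im[v0:v0+110,u0:u0+130],None,fx=5,fy=5,interpolation=cv2.INTER_CUBIC);print(u0,v0)
cv2.imwrite('pics/crop1.png',c[:,:,::-1])
E
```

```text
{'time': np.float64(2.1), 'tool_pos': array([ 0.5889, -0.0383,  0.3311]), 'ee_rot': array([ 3.1405e+00, -1.9000e-03,  2.5230e-01]), 'wrist_force': array([-0.6688,  0.7193,  0.5535]), 'width': np.float64(0.0004)}
tip px [344.94693891 133.87210325] btn [342.61393769 160.32921521]
276 89
```

View pics/crop1.png

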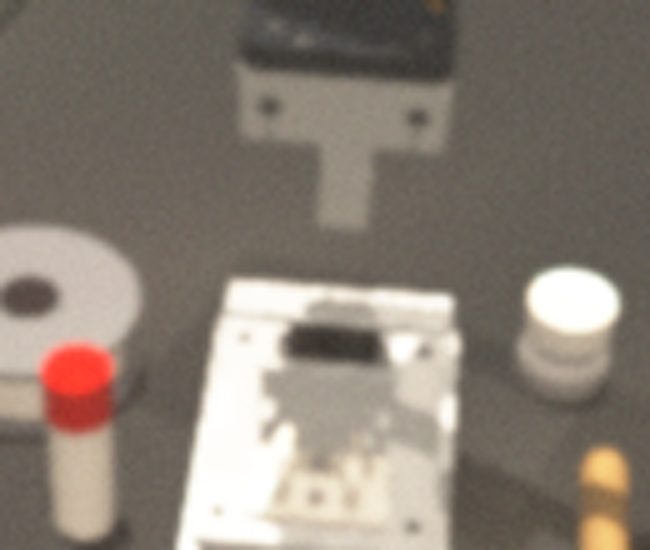

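The crop shows the closed tip at about (344.5,134), centred over the button at about (342.7,158), with the fence just ahead of it. This agrees with the top view, so I'm descending.

>>> apply_moves([
  [[0, 0, 0.6, 0, 1], [0, 0, 1.0, 0, 1], [0, 0, 1.25, 0, 1], [0, 0, 1.4, 0, 1], [0, 0, 1.48, 0, 1], [0, 0, 1.48, 0, 1], [0, 0, 1.48, 0, 1]],
])

```text
time: 3.02
tool_pos: [0.5891, -0.0376, 0.2566]
ee_rot: [3.141, -0.001, 0.253]
wrist_force: [-1.5, -0.8, 2.9]
width: 0.0007
finger_force: 0.9
```

>>> apply_moves([
  [[0, 0, 0.05, 0, 1], [0, 0, 0.1, 0, 1], [0, 0, 0.14, 0, 1], [0, 0, 0.17, 0, 1], [0, 0, 0.17, 0, 1], [0, 0, 0.17, 0, 1]],
])

```text
time: 3.78
tool_pos: [0.5892, -0.0376, 0.2494]
ee_rot: [3.141, -0.002, 0.253]
wrist_force: [-3.7, -2.2, 11.8]
width: 0.0006
finger_force: 5.4
```

The button is fully down: 11.8 N at tip height 0.050. Now I'm pushing along bed +y (tool −y).

>>> apply_moves([
  [[0, -0.05, 0.02, 0, 1], [0, -0.15, 0.02, 0, 1], [0, -0.3, 0.02, 0, 1], [0, -0.5, 0.02, 0, 1], [0, -0.7, 0.02, 0, 1], [0, -0.9, 0.02, 0, 1], [0, -1.1, 0.02, 0, 1], [0, -1.3, 0.02, 0, 1], [0, -1.5, 0.02, 0, 1], [0, -1.6, 0.02, 0, 1]],
])

```text
time: 5.03
tool_pos: [0.5691, 0.0398, 0.2493]
ee_rot: [3.139, -0.002, 0.254]
wrist_force: [-6.0, -2.8, 13.9]
width: 0.0002
finger_force: 7.1
```

```bash
python3 - <<'E'
from h import *
o=telemetry.get_obs(); print({k:np.round(o[k],4) for k in('time','tool_pos','ee_rot','wrist_force')})
s=snap('side','side2'); t=o['tool_pos'].copy(); t[2]-=.199
u,v=map(int,proj(s,t)); u0,v0=u-60,v-40; print(u0,v0)
c=cv2.resize(s['image'][v0:v0+140,u0:u0+140],None,fx=4,fy=4,interpolation=cv2.INTER_CUBIC)
cv2.imwrite('pics/crop2.png',c[:,:,::-1])
E
```

```text
{'time': np.float64(5.025), 'tool_pos': array([0.5691, 0.0398, 0.2493]), 'ee_rot': array([ 3.1388e+00, -1.7000e-03,  2.5380e-01]), 'wrist_force': array([-6.0432, -2.8217, 13.9328])}
279 152
```

View pics/crop2.png

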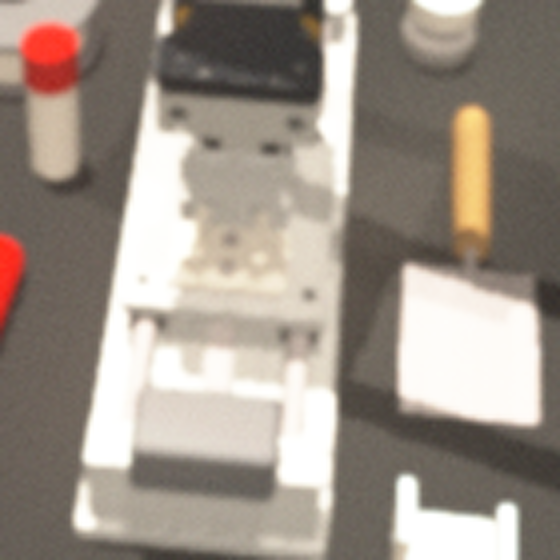

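The crop shows the carriage has moved along with the finger. Its leading edge is at about crop row 310, with roughly 70 mm of open rods left before the stop, so I'm continuing.

>>> apply_moves([
  [[0, -0.1, 0, 0, 1], [0, -0.25, 0, 0, 1], [0, -0.4, 0, 0, 1], [0, -0.55, 0, 0, 1], [0, -0.7, 0, 0, 1], [0, -0.85, 0, 0, 1], [0, -1.0, 0, 0, 1], [0, -1.1, 0, 0, 1], [0, -1.15, 0, 0, 1], [0, -1.2, 0, 0, 1]],
])

```text
time: 6.32
tool_pos: [0.554, 0.0977, 0.2493]
ee_rot: [3.139, -0.001, 0.254]
wrist_force: [-5.4, -3.0, 14.7]
width: 0.0003
finger_force: 7.5
```

>>> apply_moves([
  [[0, -0.05, 0, 0, 1], [0, -0.1, 0, 0, 1], [0, -0.15, 0, 0, 1], [0, -0.2, 0, 0, 1], [0, -0.2, 0, 0, 1]],
])

```text
time: 6.95
tool_pos: [0.5515, 0.1076, 0.2493]
ee_rot: [3.14, -0.001, 0.254]
wrist_force: [-6.1, -2.2, 15.0]
width: 0.001
finger_force: 7.6
```

>>> apply_moves([
  [[0, -0.05, 0, 0, 1], [0, -0.1, 0, 0, 1], [0, -0.15, 0, 0, 1], [0, -0.15, 0, 0, 1]],
])

```text
time: 7.45
tool_pos: [0.5508, 0.1129, 0.2493]
ee_rot: [3.134, -0.004, 0.253]
wrist_force: [-1.1, -9.1, 12.8]
width: 0.0005
finger_force: 6.1
```

>>> apply_moves([
  [[0, -0.04, 0, 0, 1], [0, -0.08, 0, 0, 1], [0, -0.12, 0, 0, 1], [0, -0.12, 0, 0, 1]],
])

```text
time: 7.95
tool_pos: [0.5501, 0.117, 0.2493]
ee_rot: [3.128, -0.006, 0.252]
wrist_force: [1.8, -15.5, 10.1]
width: 0.0001
finger_force: 9.6
```

```bash
python3 - <<'E'
from h import *
s=snap('side','side3')
a=cv2.resize(s['image'][190:300,285:385],None,fx=5,fy=5,interpolation=cv2.INTER_CUBIC)
cv2.imwrite('pics/crop3.png',a[:,:,::-1])
E
```

```text
(no output)
```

View pics/crop3.png

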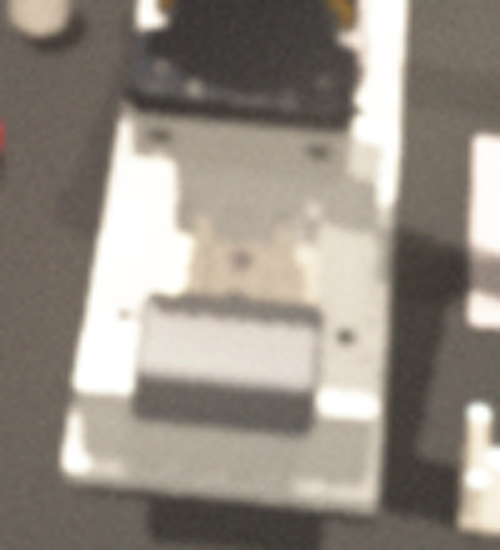

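The leading edge is now hidden behind the stop block, with the front deck screws at about (309.8,252.8) and (354,257.2). I'm checking the travel numerically.

```bash
python3 - <<'E'
from h import *
t=dict(np.load('pics/top0.npz')); s=dict(np.load('pics/side3.npz')); s2=dict(np.load('pics/side2.npz')); s0=dict(np.load('pics/side0.npz'))
d=np.array([-np.sin(.253),np.cos(.253)])
T=[onz(t,341.75,185.75,.044)[:2]@d,onz(t,351,220.75,.044)[:2]@d]
S=[onz(s,309.8,252.8,.044)[:2]@d,onz(s,354,257.2,.044)[:2]@d]
S2=[onz(s2,279+143/4,152+280/4,.044)[:2]@d,onz(s2,279+308/4,152+295/4,.044)[:2]@d]
print(T,S2,S, np.mean(S)-np.mean(T), np.mean(S)-np.mean(S2))
n=snap('top','top3')
# plate ends (+y,-y lower corners) in the top view via low corners: +y end z=0 corners
c=cv2.resize(n['image'][160:260,230:430],None,fx=4,fy=4,interpolation=cv2.INTER_CUBIC); cv2.imwrite('pics/crop4.png',c[:,:,::-1])
E
```

```text
[np.float64(-0.10816742394164082), np.float64(-0.10842447909199848)] [np.float64(-0.02790469530441828), np.float64(-0.028403692310809518)] [np.float64(0.041968353784780955), np.float64(0.04181680408642989)] 0.15018853045242508 0.07004677274321933
```

View pics/crop4.png

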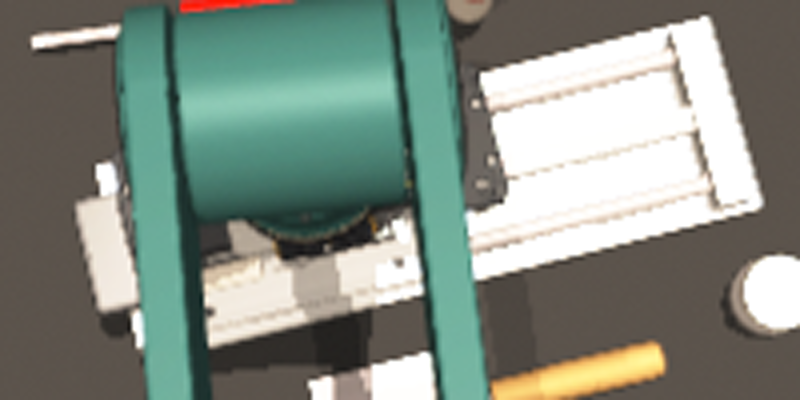

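The carriage travelled 150 mm: 80 mm up to the earlier side view and 70 mm since. The finger moved 79 mm in that second stretch, and the force built up to 15 N, so the carriage is against the stop. Now I'm letting the button up with the push still on, then backing off the fence and lifting clear.

>>> apply_moves([
  [[0, 0, -0.04, 0, 1], [0, 0, -0.08, 0, 1], [0, 0, -0.12, 0, 1], [0, 0, -0.16, 0, 1], [0, 0, -0.2, 0, 1], [0, 0, -0.24, 0, 1], [0, 0, -0.28, 0, 1], [0, 0, -0.28, 0, 1]],
])

```text
time: 9.05
tool_pos: [0.5491, 0.1168, 0.2572]
ee_rot: [3.13, 0.002, 0.251]
wrist_force: [6.2, -13.9, -7.6]
width: 0.0008
finger_force: 8.1
```

>>> apply_moves([
  [[0, 0.1, 0, 0, 1], [0, 0.2, 0, 0, 1], [0, 0.25, 0, 0, 1], [0, 0.25, -0.2, 0, 1], [0, 0.25, -0.7, 0, 1], [0, 0.25, -1.5, 0, 1], [0, 0.25, -2.5, 0, 1], [0, 0.25, -3.5, 0, 1], [0, 0.25, -4.0, 0, 1], [0, 0.25, -4.0, 0, 1]],
])

```text
time: 10.3
tool_pos: [0.5509, 0.1091, 0.4641]
ee_rot: [3.141, -0.007, 0.254]
wrist_force: [0.1, 0.5, -0.6]
width: 0.0002
finger_force: 0.0
```

>>> apply_moves([
  [[0, 0.6, 0, 0, 1], [0, 1.6, 0, 0, 1], [0, 2.6, 0, 0, 1], [0, 3.6, 0, 0, 1], [0, 4.6, 0, 0, 1], [0, 5.4, 0, 0, 1], [0, 5.8, 0, 0, 1], [0, 6, 0, 0, 1], [0, 6, 0, 0, 1]],
])

```text
time: 11.42
tool_pos: [0.6265, -0.1812, 0.4597]
ee_rot: [-3.141, 0.001, 0.254]
wrist_force: [0.8, 0.3, -0.9]
width: 0.0001
finger_force: 0.0
```

```bash
python3 - <<'E'
from h import *
o=telemetry.get_obs(); print({k:np.round(o[k],4) for k in('time','tool_pos','wrist_force')})
s=snap('side','side5'); n=snap('top','top5')
a=cv2.resize(s['image'][180:300,285:385],(500,600),interpolation=cv2.INTER_CUBIC)
b=cv2.resize(n['image'][160:260,235:335],(300,300),interpolation=cv2.INTER_CUBIC); b=np.vstack([b,0*b])
cv2.imwrite('pics/crop5.png',np.hstack([a,b])[:,:,::-1])
E
```

```text
{'time': np.float64(11.425), 'tool_pos': array([ 0.6265, -0.1812,  0.4597]), 'wrist_force': array([ 0.7549,  0.2976, -0.9295])}
```

View pics/crop5.png

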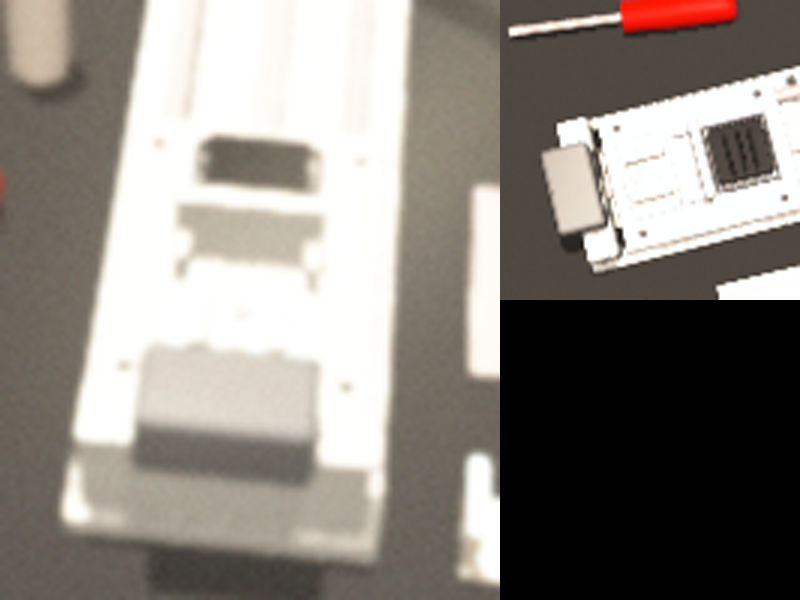

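The carriage is against the stop block, and its screws are at the same pixels as while it was pushed. The button is uncovered and the bystanders haven't moved. One check of the button's height and travel before handing in.

```bash
python3 - <<'E'
from h import *
n=dict(np.load('pics/top5.npz')); s=dict(np.load('pics/side5.npz'))
g=n['image'].max(2); m=np.zeros_like(g); m[190:230,295:335]=(g<110)[190:230,295:335]
k,l,st,ce=cv2.connectedComponentsWithStats(m.astype(np.uint8)); i=1+st[1:,4].argmax()
b=cv2.minAreaRect(np.argwhere(l==i)[:,::-1].astype(np.float32)); B=onz(n,*b[0],.058)
d=np.array([-np.sin(.253),np.cos(.253),0]); print(st[i],B,(B-[.591,-.0422,.058])@d)
for z in(.058,.050):
    r=onz(n,*b[0],z)-d*.02; r[2]=z; print(z,'rear edge px',proj(s,r),'seen 337.4,207.6')
E
```

```text
[304 199  22  23 366] [0.55336227 0.10271504 0.058     ] 0.14972287624270472
0.058 rear edge px [337.42392402 206.55405595] seen 337.4,207.6
0.05 rear edge px [336.79055593 209.19471571] seen 337.4,207.6
```

```bash
python3 -c "
from bench import ticket; print(ticket.close_job())"
```

```text
the job is handed in; nothing more can be done
None
```

I pushed the carriage about 150 mm with the button held fully down until it stalled against the end stop. I then let the button spring up, moved the arm clear and handed the job in at about 11.5 s; camera checks fit the carriage staying put and the button being up, but I didn't test the latch.

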